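Unpile the instruments into their charging cradles

TASK

The hand instruments were left in a pile: clear it from the top down, one instrument at a time, and lay each flat and lengthwise in the charging cradle of its own colour (the red tester first, then the blue and green ones in either order, the yellow multimeter last). Set them down rather than drop them, do not tip them over, and leave the parts box and the glass bottle where they stand.

Things in the scene. Friction and masses are not known exactly. Their poses are not given: they have to be found in the camera images.
- continuity_tester: red continuity tester: a closed hard plastic box 90 mm long (its x), 34 mm wide (its y), 22 mm high, about 75 g, flat flanks. Origin at the centre of its underside, z up. At the start it is the top of the pile, lying lengthwise across the blue and the green tester, its underside 58 mm above the bench.
- component_tester: blue component tester: a closed hard plastic pocket box 60 mm long (its x), 50 mm wide (its y), 24 mm high, about 95 g, flat flanks. Origin at the centre of its underside, z up. At the start it lies flat on the multimeter, beside the green one, under one end of the red continuity tester; which of the two lies at which end varies.
- battery_tester: green battery tester: a closed hard plastic pocket box 60 mm long (its x), 50 mm wide (its y), 24 mm high, about 95 g, flat flanks. Origin at the centre of its underside, z up. At the start it lies flat on the multimeter, beside the blue one, under one end of the red continuity tester; which of the two lies at which end varies.
- multimeter: yellow hand-held multimeter with dark face: a closed box 164 mm long (its x), 68 mm wide (its y), 34 mm high, about 340 g, flat flanks. Origin at the centre of its underside, z up. At the start it lies flat on the bench as the bottom of the pile, roughly crosswise to the cradles; the blue and green testers lie on its face, 34 mm above the bench.
- red_cradle: fixed dark charging tray, red floor pad, red stripe on the 24 mm block at its +x end. Origin: centre of underside; x lengthwise, z up. Floor 6 mm above the bench, inside 108 mm (x) by 52 mm (y), 9 mm spare all round. 4 mm walls reach 14 mm above the bench: full across both ends, along the sides only 14 mm stubs at the corners (sides open for fingers). Instrument lies in it either way round.
- blue_cradle: fixed dark charging tray, blue floor pad, blue stripe on the 24 mm block at its +x end. Origin: centre of underside; x lengthwise, z up. Floor 6 mm above the bench, inside 78 mm (x) by 68 mm (y), 9 mm spare all round. 4 mm walls reach 14 mm above the bench: full across both ends, along the sides only 14 mm stubs at the corners (sides open for fingers). Instrument lies in it either way round.
- green_cradle: fixed dark charging tray, green floor pad, green stripe on the 24 mm block at its +x end. Origin: centre of underside; x lengthwise, z up. Floor 6 mm above the bench, inside 78 mm (x) by 68 mm (y), 9 mm spare all round. 4 mm walls reach 14 mm above the bench: full across both ends, along the sides only 14 mm stubs at the corners (sides open for fingers). Instrument lies in it either way round.
- yellow_cradle: fixed dark charging tray, yellow floor pad, yellow stripe on the 24 mm block at its +x end. Origin: centre of underside; x lengthwise, z up. Floor 6 mm above the bench, inside 182 mm (x) by 86 mm (y), 9 mm spare all round. 4 mm walls reach 14 mm above the bench: full across both ends, along the sides only 14 mm stubs at the corners (sides open for fingers). Instrument lies in it either way round.
- parts_box: clear flat parts box with little metal parts in it, loose, 90 x 66 mm, 24 mm high, standing in the row of cradles in the way of a careless hand. Origin at the centre of its underside. Not part of the job: it stays where it is.
- bottle: amber glass bottle with white dispenser top, loose and easily knocked over, 52 mm in diameter, 98 mm high, on the bench beside the pile. Origin at the centre of its underside, z up. Not part of the job: it stays standing where it is.
Mind the look-alikes: they are no part of the job. What is shaped like the yellow_cradle but pink or turquoise is not meant.

How it is judged:
By the outcome, as a careful person would: the job done as asked, in the order asked, and still so for the second after the job is handed in, with the robot touching nothing.
It also fails if it takes over 122 s, if anything falls off the work surface, if the arm or the gripper's body presses on something with over 40 N, if the wrist force passes 120 N, or if a joint passes its speed limit or range.

ROBOT

A 7-joint arm with a two-finger parallel gripper is mounted at the origin on the work surface. World frame = base frame: x ahead of the robot, y to its left, z up, the work surface at z = 0. Lengths are in m, angles in rad, forces in N, time in s.
With the tool pointing down it reaches from about 0.35 to 0.9 m from the base axis. Payload 8.1 kg.
Tool frame: the origin (TCP) lies midway between the tips of the shut fingers; the grasp point (between the pads) lies 19 mm behind it; z points along the fingers, y is the line along which they close (so a half turn about z gives the same grasp; the last joint's range is limited). The gripper opens to 92 mm and grips with 3 to 60 N. Pads are 19 mm wide; open, the fingers measure 130 mm over their backs; the gripper's body (75 mm by 190 mm) begins 47 mm behind the grasp point.
Start: joints at [-1.38, 0.434, 0.025, 1.573, -0.012, 1.134, -0.075], TCP at [0.181, 0.598, 0.202] pointing down, gripper open.
Joint ranges: [-2.62, 2.62], [-0.44, 2.09], [-1.27, 1.32], [0.08, 2.57], [-1.32, 4.46], [0.12, 2], [-2.74, 2.74]. Speed limits (rad/s): [2.22, 2.22, 3.01, 3.01, 3.14, 3.14, 3.14].

INTERFACE

Orientations are given as a rotation vector (axis times angle).
In Python, from cell import arm gives the robot as it stands.
- The arm moves only by the tool move_arm, never from a script. Its argument "motion" is a list of rows, each an object of numbers: "tx", "ty", "tz": the shift along the tool's x, y, z normalised to -1 to 1, where 1 is 1000 mm; "twist": the turn about the tool's z normalised to -1 to 1, where 1 is pi/2 rad. In form: [{"tx": .., "ty": .., "tz": .., "twist": ..}, ...]. A call has 1 to 12 rows; each row shifts and turns the commanded pose from where the row before left it, along the tool's axes as they then stand; what a row does not reach is not made up. A row lasts 1/10 s, in which the tool goes at most 50 mm and 8.59 degrees, less where a joint would pass 70% of its speed; a pose out of reach is approached as far as the arm can. A call with a number of a shift or a turn outside -1 to 1 is refused whole. A call with a gripper value outside its range is refused whole. "gripper" is the gripper's target within -1 to 1 (shut at 1, half-way at 0, fully open at -1), set as the call begins (left out, the last holds). The fingers move at their own pace and stop on an object; "squeeze" is the grip in N (left out, the last holds). Time passes only in rows, so rows that do not move let the fingers close. It gives the time, the measured TCP pose, the force, the opening and the grip force at its end, in the units of the state.
- arm.observe(): the state, without advancing time (a new reading comes with each control period).
- arm.get_image(name): name is "scene" or "top" or "wrist"; returns the picture (480x640x3 uint8, red, green, blue); there is no depth.
- arm.calibration(name): a dict with "K" (3x3 intrinsics, pixels), "T" (4x4, takes a point from camera to world coordinates). Camera axes: x right, y down, z forward; pixel columns grow to the right and rows downward; lengths in m; the calibration is good to about 2 mm. The wrist camera is an equidistant fisheye: a pixel r from the principal point sees the ray r / f radians off the axis. A picture is of the moment at which its call begins: read the wrist's pose just before it. calibration takes no time and is no camera call; for the wrist camera it gives the pose at the moment of the call.
- arm.sign_off(): hands the job in; it is judged then, once.
Trained networks look in the newest picture that a camera, given by its name, has taken for a name from the list of things; names that differ only in an ending like _2 or _b are one class to them, and where a whole thing is asked for, a point or a joint stands for the part that bears it (a point fixed in the world has none). Each returns a list of dicts, best first, with "conf" (0 to 1); they miss things now and then, are a little off and sometimes report something else, mostly with a low value. They report only what shows in the picture. A call takes as long as a camera call. They do not tell look-alikes from the thing itself.
- arm.look_for(camera, query): "point" ([column, row] as shares, 0 to 1, of the picture: columns of its width, rows of its height, amid what is visible of it).
- arm.regions_of(camera, query): "region" (480x640 bool, what is visible of it) and "point" ([column, row] as shares, 0 to 1, of the picture: columns of its width, rows of its height, amid what is visible of it).
- arm.place_of(camera, query): "point" ([column, row] as shares, 0 to 1, of the picture: columns of its width, rows of its height: a listed point, or the origin of a listed thing).
The state is a dict: "clock": time; "joints": joint angles; "dq": joint speeds; "joint_efforts": joint torques, N m; "position": TCP position; "ee_rot": TCP orientation; "force": force on the tool from outside, world axes, zero at the start; "ft_torque": the same for the moment, N m; "width": opening from 0.0 (shut) to 1.0 (fully open); "gripper_force": force on a finger pad.
Only numpy, scipy, OpenCV 4.12 (cv2) and the standard library are available. Lean on these libraries where they do the work, as an engineer would, in place of code of your own. Each camera call takes 0.05 s, during which the arm holds its last target. There are 200 camera calls.

## Working session

There is one attempt and no reset: what is moved stays moved. The work goes in short steps, Python scripts to look and compute and a tool call to move; the robot and the scene stay as the last step left them, time stands still between calls to the robot, and variables do not carry over. Pictures are saved under pics/ and viewed, at most 14 in all, crops included, and the job is handed in when it is done.

Besides the shell and the picture viewer there is one more tool, called after "Call:" by a JSON object that holds its "method" and its "body". move_arm: Moves the arm, as the interface text tells. Scaled input: -1 to 1 covers 1000 mm each way for a shift and pi/2 rad each way for a turn. Its arguments: {"type":"object","properties":{"motion":{"type":"array","items":{"type":"object","properties":{"tx":{"type":"number"},"ty":{"type":"number"},"tz":{"type":"number"},"twist":{"type":"number"}}}},"gripper":{"type":"number"},"squeeze":{"type":"number"}},"required":["motion"]}

```bash
mkdir -p pics; ls; cat > h.py <<'E'
import numpy as np,cv2
from cell import arm
from scipy.spatial.transform import Rotation as R
def save(cam,fn):
    im=arm.get_image(cam); cv2.imwrite('pics/'+fn,im[:,:,::-1]); return im
def ray(cam,px,z):
    "pixel(s) -> world points on plane z (pinhole)"
    c=arm.calibration(cam);K=np.array(c['K']);T=np.array(c['T'])
    p=np.atleast_2d(px).astype(float); d=np.c_[p,np.ones(len(p))]@np.linalg.inv(K).T
    if cam=='wrist':
        v=d[:,:2];r=np.linalg.norm(v,axis=1,keepdims=True);d=np.c_[v/np.maximum(r,1e-9)*np.sin(r),np.cos(r)]
    d=d@T[:3,:3].T;o=T[:3,3]
    return o+d*((z-o[2])/d[:,2])[:,None]
def rect(cam,mask,z):
    "min-area rectangle of mask on plane z: centre, dims, long-axis angle deg"
    ys,xs=np.nonzero(mask); P=ray(cam,np.c_[xs,ys],z)[:,:2]
    (cx,cy),(w,h),a=cv2.minAreaRect((P*1000).astype(np.float32))
    if w<h: w,h,a=h,w,a+90
    return np.round([cx,cy,w,h,(a+90)%180-90],1)
E
python3 - <<'E'
from h import *
save('top','top0.png');save('scene','scene0.png')
print(arm.observe())
for c in('top','scene'):
    k=arm.calibration(c);print(c,np.round(k['K'],1).tolist(),np.round(k['T'],3).tolist())
E
```

```text
pics
{'clock': 0.1, 'joints': array([-1.37960094,  0.43515189,  0.02499959,  1.57400345, -0.01157997,
        1.13397817, -0.07510748]), 'dq': array([ 0.00162575, -0.00228734, -0.00141043, -0.00205638, -0.00192401,
       -0.00107601,  0.00109465]), 'joint_efforts': array([ 3.31168492e-03, -6.69138265e+01,  9.87784155e-01, -3.15141284e+01,
       -6.05387287e-02,  3.75096663e-02,  4.25734277e-05]), 'position': array([0.18092677, 0.59773467, 0.20162568]), 'ee_rot': array([-4.59970440e-01, -3.10768766e+00,  2.19202569e-03]), 'force': array([0.63793274, 0.16418134, 0.43780683]), 'ft_torque': array([ 0.01197244, -0.00064761, -0.00872191]), 'gripper_force': 0.0, 'width': 0.9990389585923588}
top [[475.1, 0.0, 323.0], [0.0, 475.1, 242.5], [0.0, 0.0, 1.0]] [[0.009, -0.977, 0.214, 0.274], [-1.0, -0.009, 0.001, -0.011], [0.001, -0.214, -0.977, 0.932], [0.0, 0.0, 0.0, 1.0]]
scene [[451.6, 0.0, 318.7], [0.0, 451.6, 242.4], [0.0, 0.0, 1.0]] [[0.662, 0.473, -0.582, 1.055], [0.749, -0.397, 0.53, -0.551], [0.02, -0.787, -0.617, 0.732], [0.0, 0.0, 0.0, 1.0]]
```

View pics/top0.png

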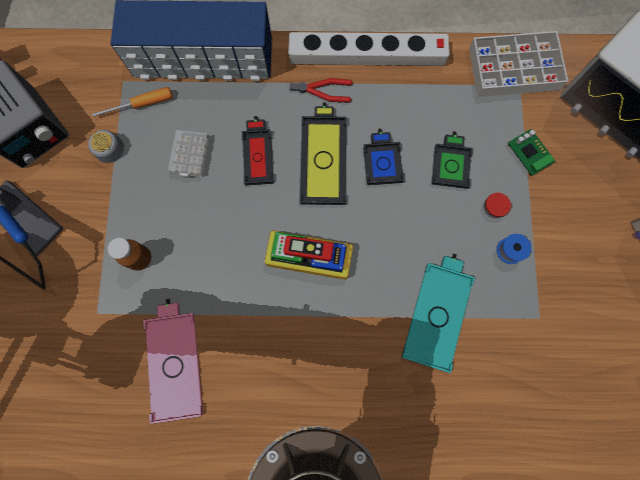

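View pics/scene0.png

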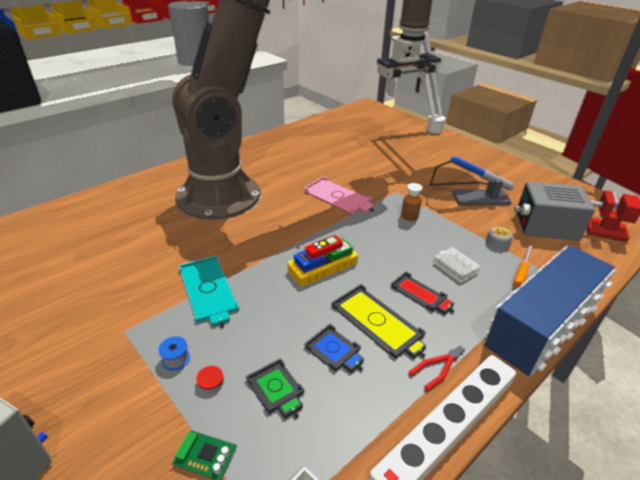

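The top view shows the pile at (309,254). The cradles are red (258,157), yellow (323,160), blue (383,163) and green (452,166). The parts box is at (188,154) and the bottle at (130,253). The pink (173,367) and turquoise (438,317) trays are the look-alikes. The yellow-padded tray at (323,160) is the one that matches "yellow floor pad".

```bash
python3 - <<'E'
from h import *
im=arm.get_image('top')
names=dict(continuity_tester=.08,component_tester=.058,battery_tester=.058,multimeter=.034,red_cradle=.014,blue_cradle=.014,green_cradle=.014,yellow_cradle=.014,parts_box=.024,bottle=.0)
for n,z in names.items():
    for r in arm.regions_of('top',n)[:3]:
        if r['conf']<.3: continue
        print(n,round(r['conf'],2),np.round(np.array(r['point'])*[640,480]),r['region'].sum(),rect('top',r['region'],z),)
    q=arm.place_of('top',n)
    if q: print('   place',[ (round(a['conf'],2),np.round(np.array(a['point'])*[640,480],1).tolist()) for a in q[:3]], np.round(ray('top',np.array(q[0]['point'])*[640,480],0)[0],3))
# floor pads by colour
hsv=cv2.cvtColor(im,cv2.COLOR_RGB2HSV)
for n,lo,hi,z in[('red',(0,170),0,0),]: pass
for n,(cx,cy),(a,b) in[('red',(258,157),(0,8)),('yellow',(323,160),(24,36)),('blue',(383,163),(105,125)),('green',(452,166),(50,75))]:
    m=((hsv[...,0]>=a)&(hsv[...,0]<=b)|((n=='red')&(hsv[...,0]>172)))&(hsv[...,1]>120)&(hsv[...,2]>60)
    m=m.astype(np.uint8); k,l,s,c=cv2.connectedComponentsWithStats(m); i=min([j for j in range(1,k) if s[j,4]>150],key=lambda j:np.hypot(c[j][0]-cx,c[j][1]-cy))
    hull=(l==i); print(n,'pad',rect('top',hull,.006))
c=cv2.resize(im[70:290,220:500],(0,0),fx=2.8,fy=2.7,interpolation=cv2.INTER_CUBIC)
cv2.imwrite('pics/crop.png',c[:,:,::-1]);print(c.shape)
E
```

```text
continuity_tester 0.91 [309. 250.] 909 [449.9  18.3  90.1  35.7  82.8]
continuity_tester 0.65 [324. 157.] 4215 [635.9  -7.8 208.5  85.7  -0. ]
component_tester 0.72 [334. 262.] 498 [440.5 -19.   59.1  52.2  82.7]
   place [(0.71, [328.8, 257.1])] [ 0.448 -0.022  0.   ]
battery_tester 0.63 [279. 248.] 523 [455.7  56.5  63.7  54.4  79.1]
battery_tester 0.37 [451. 160.] 1881 [ 635.1 -261.3  118.1   77.    -5.9]
   place [(0.63, [289.5, 246.0])] [0.47  0.057 0.   ]
multimeter 0.83 [306. 265.] 1074 [446.4  19.1 163.1  71.1  80.6]
   place [(0.83, [311.6, 255.5])] [0.451 0.012 0.   ]
red_cradle 0.84 [254. 155.] 1765 [668.1 129.6 150.3  60.5   4.9]
   place [(0.72, [258.5, 160.1]), (0.47, [289.7, 247.9])] [0.652 0.126 0.   ]
blue_cradle 0.65 [382. 158.] 1658 [ 657.3 -128.6  117.    75.     5. ]
   place [(0.81, [385.6, 161.7])] [ 0.651 -0.139  0.   ]
green_cradle 0.81 [452. 161.] 1860 [ 651.8 -272.   123.3   80.7   -5.2]
   place [(0.9, [450.8, 167.1])] [ 0.641 -0.275  0.   ]
yellow_cradle 0.96 [324. 159.] 4134 [ 6.637e+02 -7.100e+00  2.205e+02  9.320e+01 -1.000e-01]
yellow_cradle 0.82 [172. 367.] 5523 [249.5 273.5 220.5  96.5   8.8]
yellow_cradle 0.64 [436. 316.] 5083 [ 345.3 -234.7  217.8   94.8  -17.2]
   place [(0.88, [172.6, 368.8]), (0.78, [322.7, 162.7]), (0.76, [435.9, 316.8])] [0.23  0.273 0.   ]
parts_box 0.92 [187. 151.] 1595 [655.3 266.7 100.5  75.1  -8. ]
   place [(0.79, [190.0, 153.4])] [0.666 0.27  0.   ]
bottle 0.71 [133. 255.] 1036 [452.2 378.4  92.9  55.9  62. ]
   place [(0.73, [139.9, 258.4])] [0.442 0.355 0.   ]
red pad [657.  128.3  87.2  32.6   5. ]
yellow pad [ 6.526e+02 -8.400e+00  1.597e+02  6.560e+01 -4.000e-01]
blue pad [ 645.4 -132.6   57.3   48.7    4.7]
green pad [ 640.9 -274.3   56.1   47.1   -6.2]
(594, 784, 3)
```

View pics/crop.png

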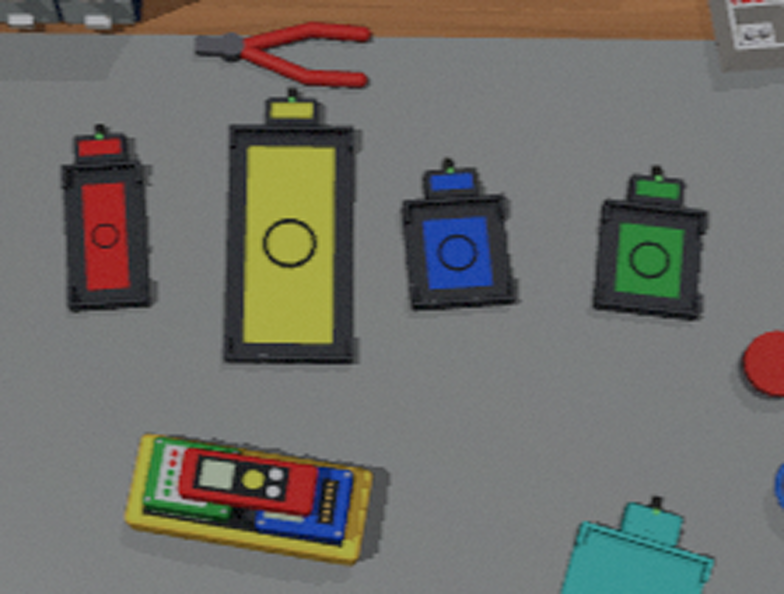

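```bash
cat >> h.py <<'E'
def plan(x,y,z,yaw):
    "target TCP m, yaw deg of tool y (mod 180): shift in present tool axes (move units), rows needed, twist units"
    s=arm.observe();r=R.from_rotvec(s['ee_rot']).as_matrix();p=np.array(s['position'])
    d=r.T@(np.array([x,y,z])-p); yn=np.degrees(np.arctan2(r[1,1],r[0,1]))
    dw=(yaw-yn+90)%180-90   # world turn about +z
    t=-dw/90
    print('t',round(s['clock'],1),'pos',np.round(p,4),'yaw',round(yn,1),'tilt',np.round(r[:,2],3),'j7',round(s['joints'][6],2),'w',round(s['width']*92,1),'gf',round(s['gripper_force'],1),'F',np.round(s['force'],1))
    print('  shift',np.round(d,4),'min rows',round(np.linalg.norm(d)/.05,1),'twist',round(t,3),'or',round(t-2*np.sign(t),3),'min rows',round(abs(t)/.0954,1))
E
python3 -c "
from h import *
plan(.45,.018,.16,-7.2)"
```

```text
t 1.1 pos [0.181  0.5982 0.2024] yaw 73.2 tilt [ 0.  0. -1.] j7 -0.08 w 91.8 gf 0.0 F [ 0.5 -0.7 -0.6]
  shift [-0.4255 -0.4775  0.0423] min rows 12.8 twist 0.893 or -1.107 min rows 9.4
```

Call:
{"method": "move_arm", "body": {"motion": [{"tx": -0.03, "ty": -0.034}, {"tx": -0.03, "ty": -0.034}, {"tx": -0.03, "ty": -0.034}, {"tx": -0.03, "ty": -0.034}, {"tx": -0.03, "ty": -0.034}, {"tx": -0.03, "ty": -0.034}, {"tx": -0.03, "ty": -0.034}, {"tx": -0.03, "ty": -0.034}, {"tx": -0.03, "ty": -0.034}, {"tx": -0.03, "ty": -0.034}, {"tx": -0.03, "ty": -0.034}, {"tx": -0.03, "ty": -0.034}], "gripper": -1, "squeeze": 20}}

```text
invalid input
```

Call:
{"method": "move_arm", "body": {"motion": [{"twist": 0.09}, {"twist": 0.09}, {"twist": 0.09}, {"twist": 0.09}, {"twist": 0.09}, {"twist": 0.09}, {"twist": 0.09}, {"twist": 0.09}, {"twist": 0.09}, {"twist": 0.08}, {}]}}

```text
invalid input
```

```bash
python3 -c "
from h import *
plan(.45,.018,.12,-7.2)"
```

```text
t 1.1 pos [0.181  0.5982 0.2024] yaw 73.2 tilt [ 0.  0. -1.] j7 -0.08 w 91.8 gf 0.0 F [ 0.5 -0.7 -0.6]
  shift [-0.4255 -0.4775  0.0823] min rows 12.9 twist 0.893 or -1.107 min rows 9.4
```

Call:
{"method": "move_arm", "body": {"motion": [{"tx": -0.03, "ty": -0.034, "tz": 0, "twist": 0}, {"tx": -0.03, "ty": -0.034, "tz": 0, "twist": 0}, {"tx": -0.03, "ty": -0.034, "tz": 0, "twist": 0}, {"tx": -0.03, "ty": -0.034, "tz": 0, "twist": 0}, {"tx": -0.03, "ty": -0.034, "tz": 0, "twist": 0}, {"tx": -0.03, "ty": -0.034, "tz": 0, "twist": 0}, {"tx": -0.03, "ty": -0.034, "tz": 0, "twist": 0}, {"tx": -0.03, "ty": -0.034, "tz": 0, "twist": 0}, {"tx": -0.03, "ty": -0.034, "tz": 0, "twist": 0}, {"tx": -0.03, "ty": -0.034, "tz": 0, "twist": 0}], "gripper": -1, "squeeze": 20}}

```text
clock: 2.15
position: [0.3702, 0.1842, 0.2027]
ee_rot: [0.46, 3.107, 0.002]
force: [0.8, -0.2, -0.1]
width: 0.999
gripper_force: 0.0
```

Call:
{"method": "move_arm", "body": {"motion": [{"tx": 0, "ty": 0, "tz": 0, "twist": 0.09}, {"tx": 0, "ty": 0, "tz": 0, "twist": 0.09}, {"tx": 0, "ty": 0, "tz": 0, "twist": 0.09}, {"tx": 0, "ty": 0, "tz": 0, "twist": 0.09}, {"tx": 0, "ty": 0, "tz": 0, "twist": 0.09}, {"tx": 0, "ty": 0, "tz": 0, "twist": 0.09}, {"tx": 0, "ty": 0, "tz": 0, "twist": 0.09}, {"tx": 0, "ty": 0, "tz": 0, "twist": 0.09}, {"tx": 0, "ty": 0, "tz": 0, "twist": 0.09}, {"tx": 0, "ty": 0, "tz": 0, "twist": 0.08}, {"tx": 0, "ty": 0, "tz": 0, "twist": 0}]}}

```text
clock: 3.25
position: [0.3697, 0.1859, 0.2025]
ee_rot: [-2.354, -2.081, -0.001]
force: [-0.0, 0.0, -0.8]
width: 1.001
gripper_force: 0.0
```

```bash
python3 -c "
from h import *
plan(.45,.018,.12,-7.2)"
```

```text
t 3.2 pos [0.3697 0.1859 0.2025] yaw -7.1 tilt [ 0.  0. -1.] j7 -0.68 w 92.1 gf 0.0 F [-0.   0.  -0.8]
  shift [-0.1568  0.1003  0.0824] min rows 4.1 twist 0.002 or -1.998 min rows 0.0
```

Next I move over the pile, then check from close range with the wrist camera before going down.

Call:
{"method": "move_arm", "body": {"motion": [{"tx": -0.031, "ty": 0.02, "tz": 0.01, "twist": 0}, {"tx": -0.031, "ty": 0.02, "tz": 0.01, "twist": 0}, {"tx": -0.031, "ty": 0.02, "tz": 0.01, "twist": 0}, {"tx": -0.031, "ty": 0.02, "tz": 0.01, "twist": 0}, {"tx": -0.033, "ty": 0.02, "tz": 0.01, "twist": 0}, {"tx": 0, "ty": 0, "tz": 0, "twist": 0}, {"tx": 0, "ty": 0, "tz": 0, "twist": 0}]}}

```text
clock: 3.95
position: [0.4499, 0.0172, 0.1521]
ee_rot: [-2.351, -2.084, 0.001]
force: [0.2, 0.8, -0.3]
width: 0.997
gripper_force: 0.0
```

```bash
python3 - <<'E'
from h import *
plan(.45,.018,.061,-7.2)
save('wrist','w1.png')
for n,z in dict(continuity_tester=.08,component_tester=.058,battery_tester=.058,multimeter=.034).items():
    for r in arm.regions_of('wrist',n)[:2]: print(n,round(r['conf'],2),np.round(np.array(r['point'])*[640,480]),r['region'].sum(),rect('wrist',r['region'],z))
E
```

```text
t 4.0 pos [0.4499 0.0172 0.1521] yaw -6.9 tilt [-0.001 -0.    -1.   ] j7 -0.12 w 91.7 gf 0.0 F [ 0.2  0.8 -0.3]
  shift [0.0008 0.     0.0911] min rows 1.8 twist 0.003 or -1.997 min rows 0.0
continuity_tester 0.74 [329. 240.] 5642 [449.8  21.1  90.7  33.6  82. ]
component_tester 0.72 [302. 299.] 1805 [441.4 -14.   64.   50.1  81.6]
battery_tester 0.87 [328. 168.] 3136 [455.7  59.5  60.7  51.1  81.1]
multimeter 0.74 [295. 201.] 4280 [447.9  21.9 161.8  67.8  80.8]
```

View pics/w1.png

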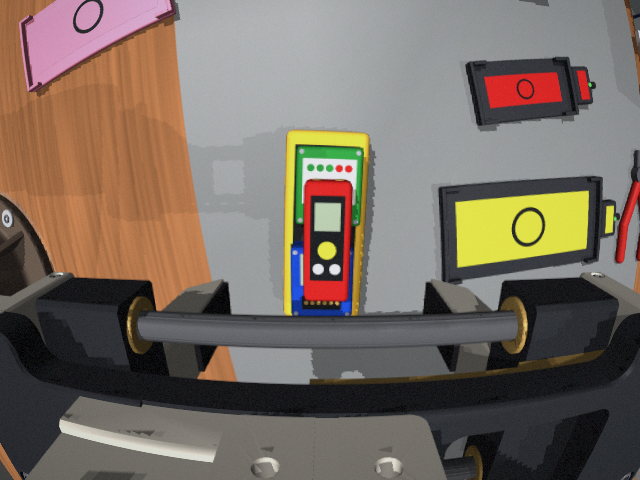

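The wrist picture shows red in one piece, centred at (329,240) between the fingers. It measures 90.7x33.6 mm at 82°, which matches its size. The blue end lies toward -y and the green end toward +y.

Call:
{"method": "move_arm", "body": {"motion": [{"tx": 0.004, "ty": 0, "tz": 0.03, "twist": 0.011}, {"tx": 0, "ty": 0, "tz": 0.03, "twist": 0}, {"tx": 0, "ty": 0, "tz": 0.02, "twist": 0}, {"tx": 0, "ty": 0, "tz": 0.01, "twist": 0}, {"tx": 0, "ty": 0, "tz": 0, "twist": 0}, {"tx": 0, "ty": 0, "tz": 0, "twist": 0}]}}

```text
clock: 4.8
position: [0.4509, 0.0222, 0.063]
ee_rot: [2.369, 2.063, 0.001]
force: [-0.6, 0.7, 0.4]
width: 1.0
gripper_force: 0.0
```

Call:
{"method": "move_arm", "body": {"motion": [{"tx": 0, "ty": 0, "tz": 0, "twist": 0}, {"tx": 0, "ty": 0, "tz": 0, "twist": 0}, {"tx": 0, "ty": 0, "tz": 0, "twist": 0}, {"tx": 0, "ty": 0, "tz": 0, "twist": 0}, {"tx": 0, "ty": 0, "tz": 0, "twist": 0}, {"tx": 0, "ty": 0, "tz": 0, "twist": 0}, {"tx": 0, "ty": 0, "tz": 0, "twist": 0}, {"tx": 0, "ty": 0, "tz": 0, "twist": 0}], "gripper": 1, "squeeze": 15}}

```text
clock: 5.6
position: [0.4505, 0.0219, 0.0623]
ee_rot: [-2.37, -2.063, 0.0]
force: [-0.8, 0.4, 0.1]
width: 0.349
gripper_force: 0.0
```

Call:
{"method": "move_arm", "body": {"motion": [{"tx": 0, "ty": 0, "tz": 0, "twist": 0}, {"tx": 0, "ty": 0, "tz": 0, "twist": 0}, {"tx": 0, "ty": 0, "tz": 0, "twist": 0}, {"tx": 0, "ty": 0, "tz": 0, "twist": 0}]}}

```text
clock: 6.0
position: [0.4505, 0.022, 0.0623]
ee_rot: [-2.37, -2.063, -0.0]
force: [-1.0, -0.2, -0.7]
width: 0.023
gripper_force: 0.0
```

Call:
{"method": "move_arm", "body": {"motion": [{"tx": 0, "ty": 0, "tz": -0.01, "twist": 0}, {"tx": 0, "ty": 0, "tz": -0.03, "twist": 0}, {"tx": 0, "ty": 0, "tz": -0.03, "twist": 0}, {"tx": 0, "ty": 0, "tz": -0.03, "twist": 0}, {"tx": 0, "ty": 0, "tz": -0.02, "twist": 0}, {"tx": 0, "ty": 0, "tz": 0, "twist": 0}]}}

```text
clock: 6.6
position: [0.4523, 0.022, 0.1854]
ee_rot: [2.368, 2.061, 0.008]
force: [0.5, 0.5, -0.9]
width: 0.006
gripper_force: 0.0
```

```bash
python3 - <<'E'
from h import *
plan(.657,.128,.12,95)
save('wrist','w2.png')
for n,z in dict(component_tester=.058,battery_tester=.058,multimeter=.034).items():
    for r in arm.regions_of('wrist',n)[:1]: print(n,round(r['conf'],2),np.round(np.array(r['point'])*[640,480]),r['region'].sum(),rect('wrist',r['region'],z))
E
```

```text
t 6.6 pos [0.4523 0.022  0.1854] yaw -7.9 tilt [ 0.005  0.002 -1.   ] j7 -0.18 w 0.6 gf 0.0 F [ 0.5  0.5 -0.9]
  shift [0.1331 0.1878 0.0667] min rows 4.8 twist 0.856 or -1.144 min rows 9.0
component_tester 0.75 [300. 260.] 737 [440.5  -4.4  49.7  41.1  -7. ]
battery_tester 0.89 [322. 174.] 2515 [452.7  57.6  59.7  50.3  82. ]
multimeter 0.89 [294. 189.] 3337 [446.1  32.7 134.6  67.8  80.7]
```

View pics/w2.png

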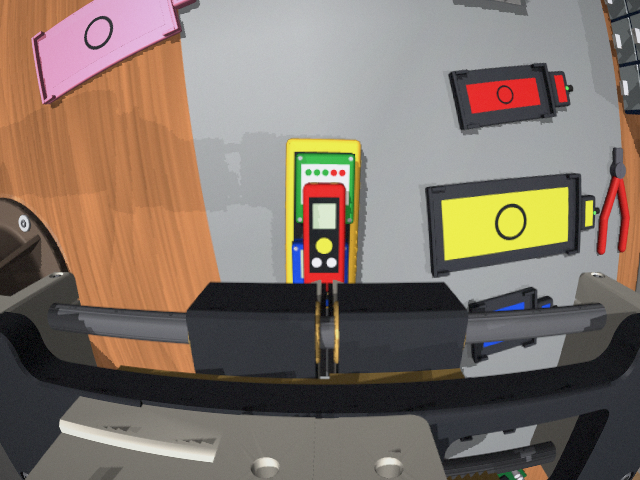

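```bash
python3 - <<'E'
from h import *
def proj(P,cam):
    c=arm.calibration(cam);K=np.array(c['K']);T=np.array(c['T'])
    q=T[:3,:3].T@(np.array(P)-T[:3,3])
    if cam=='wrist':
        r=np.hypot(*q[:2]);th=np.arctan2(r,q[2]);v=q[:2]/r*th
    else: v=q[:2]/q[2]
    return np.round(K[:2,:2]@v+K[:2,2],1)
s=arm.observe();p=np.array(s['position'])
c=arm.calibration('wrist');print(np.round(c['T'],3).tolist(),np.round(c['K'],1).tolist())
print('tcp wrist',proj(p,'wrist'),'+60mm up',proj(p+[0,0,.06],'wrist'),'scene',proj(p,'scene'),proj(p+[0,0,.06],'scene'))
arm.get_image('wrist')
for r in arm.regions_of('wrist','continuity_tester')[:1]: print(r['conf'],rect('wrist',r['region'],.08))
arm.get_image('top')
for r in arm.regions_of('top','continuity_tester')[:2]: print(r['conf'],rect('top',r['region'],.08))
im=arm.get_image('scene');cv2.imwrite('pics/s2.png',cv2.resize(im[100:320,180:460],(0,0),fx=2.7,fy=2.7)[:,:,::-1])
E
```

```text
[[0.99, -0.134, -0.036, 0.459], [-0.138, -0.956, -0.257, 0.09], [-0.0, 0.259, -0.966, 0.365], [0.0, 0.0, 0.0, 1.0]] [[371.6, 0.0, 326.6], [0.0, 371.6, 245.2], [0.0, 0.0, 1.0]]
tcp wrist [327.1 281.4] +60mm up [327.3 337.2] scene [326.8 205.9] [327.7 182.3]
0.76 [450.7  23.8  82.3  34.5  81.3]
0.43 [632.8 250.   93.8  67.1  -5.9]
```

View pics/s2.png

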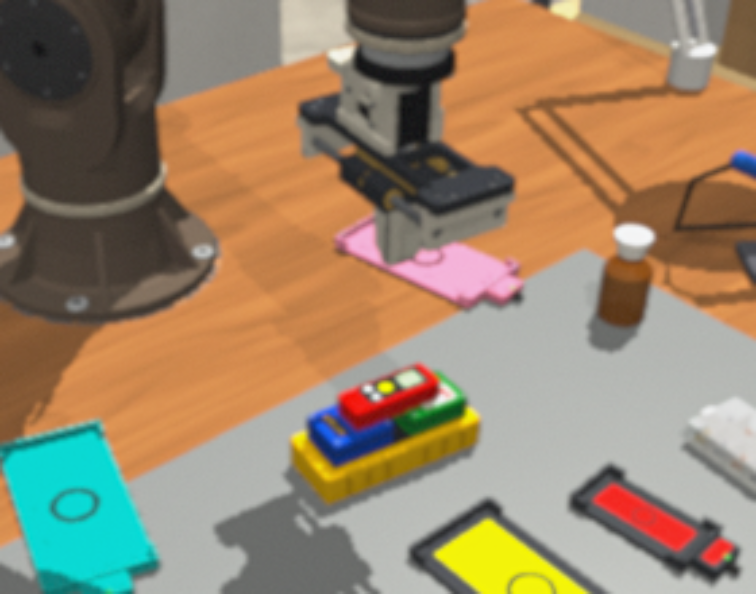

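```bash
cat >> h.py <<'E'
def proj(P,cam):
    c=arm.calibration(cam);K=np.array(c['K']);T=np.array(c['T'])
    q=T[:3,:3].T@(np.array(P)-T[:3,3])
    v=q[:2]/q[2]
    if cam=='wrist':
        r=np.hypot(*q[:2]);th=np.arctan2(r,q[2]);v=q[:2]/r*th
    return np.round(K[:2,:2]@v+K[:2,2],1)
E
python3 - <<'E'
from h import *
im=arm.get_image('scene')
for n,P in dict(continuity_tester=(.45,.021,.08),multimeter=(.447,.021,.034),red_cradle=(.657,.128,.006),bottle=(.442,.355,0)).items():
    print(n,proj(P,'scene'),[np.round(np.array(a['point'])*[640,480],1).tolist() for a in arm.look_for('scene',n)[:2]])
p=arm.observe()['position'];print(p)
c=cv2.resize(im[150:230,280:380],(0,0),fx=7,fy=7,interpolation=cv2.INTER_CUBIC)
for dz,col in((0,(255,0,0)),(.019,(0,255,0)),(.04,(0,0,255))):
    u=((proj(p+[0,0,dz],'scene')-[280,150])*7).astype(int);cv2.drawMarker(c,tuple(map(int,u)),col,0,14,2)
cv2.imwrite('pics/s3.png',c[:,:,::-1])
E
```

```text
continuity_tester [325.2 242.4] [[323.2, 249.7]]
multimeter [323.8 256.9] [[321.7, 269.2]]
red_cradle [419.  291.8] [[419.4, 295.8]]
bottle [409.4 216.7] [[411.1, 203.3], [332.8, 347.6]]
[0.45040332 0.02188423 0.18219986]
```

View pics/s3.png

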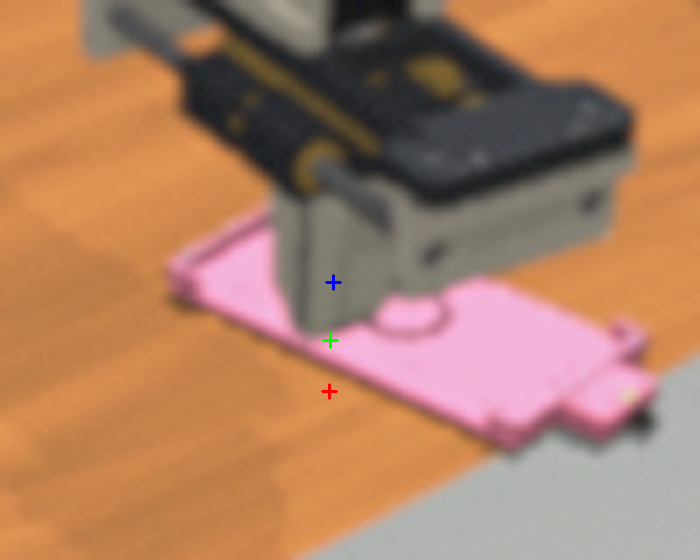

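The fingers closed over the top of red without touching it. In the picture the real tips, at crop (325,335), sit about 20 mm above the reported TCP (red mark). I'll go about 19 mm lower.

Call:
{"method": "move_arm", "body": {"motion": [{"tx": 0, "ty": 0, "tz": 0, "twist": 0}, {"tx": 0, "ty": 0, "tz": 0, "twist": 0}, {"tx": 0, "ty": 0, "tz": 0, "twist": 0}, {"tx": 0, "ty": 0, "tz": 0, "twist": 0}, {"tx": 0, "ty": 0, "tz": 0, "twist": 0}, {"tx": 0, "ty": 0, "tz": 0, "twist": 0}, {"tx": 0, "ty": 0, "tz": 0, "twist": 0}, {"tx": 0, "ty": 0, "tz": 0, "twist": 0}, {"tx": 0, "ty": 0, "tz": 0, "twist": 0}, {"tx": 0, "ty": 0, "tz": 0, "twist": 0}, {"tx": 0, "ty": 0, "tz": 0, "twist": 0}], "gripper": -1}}

```text
clock: 8.4
position: [0.4505, 0.0219, 0.1823]
ee_rot: [-2.37, -2.062, -0.0]
force: [0.2, -0.9, -0.5]
width: 0.912
gripper_force: 0.0
```

Call:
{"method": "move_arm", "body": {"motion": [{"tx": 0, "ty": 0, "tz": 0.04, "twist": 0}, {"tx": 0, "ty": 0, "tz": 0.04, "twist": 0}, {"tx": 0, "ty": 0, "tz": 0.03, "twist": 0}, {"tx": 0, "ty": 0, "tz": 0.02, "twist": 0}, {"tx": 0, "ty": 0, "tz": 0.006, "twist": 0}, {"tx": 0, "ty": 0, "tz": 0, "twist": 0}, {"tx": 0, "ty": 0, "tz": 0, "twist": 0}]}}

```text
clock: 9.1
position: [0.4512, 0.0219, 0.0471]
ee_rot: [2.369, 2.062, 0.002]
force: [-0.2, -0.5, 0.4]
width: 0.997
gripper_force: 0.0
```

Call:
{"method": "move_arm", "body": {"motion": [{"tx": 0, "ty": 0, "tz": 0, "twist": 0}, {"tx": 0, "ty": 0, "tz": 0, "twist": 0}, {"tx": 0, "ty": 0, "tz": 0, "twist": 0}, {"tx": 0, "ty": 0, "tz": 0, "twist": 0}, {"tx": 0, "ty": 0, "tz": 0, "twist": 0}, {"tx": 0, "ty": 0, "tz": 0, "twist": 0}, {"tx": 0, "ty": 0, "tz": 0, "twist": 0}, {"tx": 0, "ty": 0, "tz": 0, "twist": 0}, {"tx": 0, "ty": 0, "tz": 0, "twist": 0}, {"tx": 0, "ty": 0, "tz": 0, "twist": 0}], "gripper": 1, "squeeze": 12}}

```text
clock: 10.1
position: [0.4505, 0.0219, 0.0463]
ee_rot: [-2.37, -2.063, 0.0]
force: [0.4, 0.4, -0.3]
width: 0.368
gripper_force: 12.0
```

Red is gripped: the opening is 33.9 mm against a width of 34. Lifting and carrying it.

Call:
{"method": "move_arm", "body": {"motion": [{"tx": 0, "ty": 0, "tz": -0.01, "twist": 0}, {"tx": 0, "ty": 0, "tz": -0.03, "twist": 0}, {"tx": 0, "ty": 0, "tz": -0.03, "twist": 0}, {"tx": 0, "ty": 0, "tz": -0.02, "twist": 0}, {"tx": 0.02, "ty": 0.03, "tz": 0, "twist": 0}, {"tx": 0.026, "ty": 0.036, "tz": 0, "twist": 0}, {"tx": 0.026, "ty": 0.036, "tz": 0, "twist": 0}, {"tx": 0.026, "ty": 0.036, "tz": 0, "twist": 0}, {"tx": 0.02, "ty": 0.03, "tz": 0, "twist": 0}, {"tx": 0.015, "ty": 0.02, "tz": 0, "twist": 0}, {"tx": 0, "ty": 0, "tz": 0, "twist": 0}]}}

```text
clock: 11.2
position: [0.6571, 0.1301, 0.1363]
ee_rot: [2.366, 2.065, 0.001]
force: [-0.1, 0.1, -0.7]
width: 0.371
gripper_force: 12.0
```

Call:
{"method": "move_arm", "body": {"motion": [{"tx": 0, "ty": 0, "tz": 0, "twist": 0.06}, {"tx": 0, "ty": 0, "tz": 0, "twist": 0.085}, {"tx": 0, "ty": 0, "tz": 0, "twist": 0.085}, {"tx": 0, "ty": 0, "tz": 0, "twist": 0.085}, {"tx": 0, "ty": 0, "tz": 0, "twist": 0.085}, {"tx": 0, "ty": 0, "tz": 0, "twist": 0.085}, {"tx": 0, "ty": 0, "tz": 0, "twist": 0.085}, {"tx": 0, "ty": 0, "tz": 0, "twist": 0.085}, {"tx": 0, "ty": 0, "tz": 0, "twist": 0.085}, {"tx": 0, "ty": 0, "tz": 0, "twist": 0.08}, {"tx": 0, "ty": 0, "tz": 0, "twist": 0.04}, {"tx": 0, "ty": 0, "tz": 0, "twist": 0}]}}

```text
clock: 12.4
position: [0.6541, 0.1274, 0.1368]
ee_rot: [3.139, 0.126, -0.001]
force: [-1.1, 0.1, -0.9]
width: 0.366
gripper_force: 12.0
```

```bash
python3 - <<'E'
from h import *
plan(.657,.128,.05,95)
im=save('wrist','w4.png')
z=arm.observe()['position'][2]
for n,zz in (('continuity_tester',z+.035),('red_cradle',.014)):
    for r in arm.regions_of('wrist',n)[:2]: print(n,round(r['conf'],2),np.round(np.array(r['point'])*[640,480]),r['region'].sum(),rect('wrist',r['region'],zz))
E
```

```text
t 12.4 pos [0.6541 0.1274 0.1368] yaw -85.4 tilt [-0.001 -0.    -1.   ] j7 -1.3 w 33.7 gf 12.0 F [-1.1  0.1 -0.9]
  shift [ 0.003  -0.0003  0.0868] min rows 1.7 twist -0.005 or 1.995 min rows 0.0
continuity_tester 0.59 [328. 275.] 10219 [658.4 127.1  81.   33.5   4.8]
red_cradle 0.75 [325. 171.] 5016 [708.2 134.2  76.3  60.3   6.2]
```

View pics/w4.png

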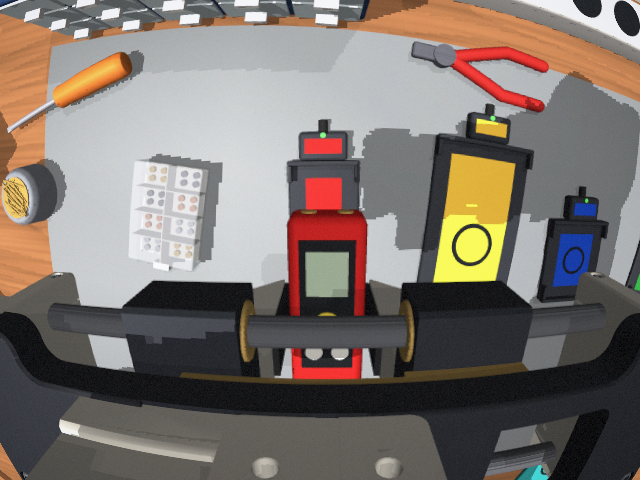

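Red hangs straight and in line with its cradle at (325,171). Lowering it; the underside is 11.7 mm above the reported TCP, so the floor should come at z ≈ -0.006.

Call:
{"method": "move_arm", "body": {"motion": [{"tx": 0.003, "ty": 0, "tz": 0.03, "twist": -0.005}, {"tx": 0, "ty": 0, "tz": 0.04, "twist": 0}, {"tx": 0, "ty": 0, "tz": 0.03, "twist": 0}, {"tx": 0, "ty": 0, "tz": 0.02, "twist": 0}, {"tx": 0, "ty": 0, "tz": 0.01, "twist": 0}, {"tx": 0, "ty": 0, "tz": 0, "twist": 0}, {"tx": 0, "ty": 0, "tz": 0, "twist": 0}]}}

```text
clock: 13.25
position: [0.6587, 0.1278, 0.0074]
ee_rot: [-3.138, -0.141, -0.002]
force: [0.3, 0.2, -0.1]
width: 0.367
gripper_force: 12.0
```

Call:
{"method": "move_arm", "body": {"motion": [{"tx": 0, "ty": 0, "tz": 0.004, "twist": 0}, {"tx": 0, "ty": 0, "tz": 0.003, "twist": 0}, {"tx": 0, "ty": 0, "tz": 0.002, "twist": 0}, {"tx": 0, "ty": 0, "tz": 0.001, "twist": 0}, {"tx": 0, "ty": 0, "tz": 0, "twist": 0}, {"tx": 0, "ty": 0, "tz": 0, "twist": 0}]}}

```text
clock: 13.85
position: [0.658, 0.128, -0.0036]
ee_rot: [-3.138, -0.14, -0.0]
force: [-0.6, -0.1, -0.3]
width: 0.367
gripper_force: 12.0
```

```bash
python3 - <<'E'
from h import *
plan(.657,.128,-.0055,95)
E
```

```text
t 13.8 pos [ 0.658   0.128  -0.0036] yaw -84.9 tilt [ 0.  0. -1.] j7 -1.2 w 33.7 gf 12.0 F [-0.6 -0.1 -0.3]
  shift [-0.001  -0.0001  0.0019] min rows 0.0 twist 0.001 or -1.999 min rows 0.0
```

Call:
{"method": "move_arm", "body": {"motion": [{"tx": 0, "ty": 0, "tz": 0.001, "twist": 0}, {"tx": 0, "ty": 0, "tz": 0.001, "twist": 0}, {"tx": 0, "ty": 0, "tz": 0, "twist": 0}, {"tx": 0, "ty": 0, "tz": 0, "twist": 0}]}}

```text
clock: 14.25
position: [0.6581, 0.1279, -0.0056]
ee_rot: [3.138, 0.14, 0.0]
force: [-0.2, -0.3, 1.9]
width: 0.365
gripper_force: 12.0
```

Call:
{"method": "move_arm", "body": {"motion": [{"tx": 0, "ty": 0, "tz": 0.001, "twist": 0}, {"tx": 0, "ty": 0, "tz": 0, "twist": 0}, {"tx": 0, "ty": 0, "tz": 0, "twist": 0}]}}

```text
clock: 14.55
position: [0.6581, 0.128, -0.0057]
ee_rot: [-3.138, -0.14, -0.001]
force: [-3.0, 0.4, 10.4]
width: 0.366
gripper_force: 12.0
```

Call:
{"method": "move_arm", "body": {"motion": [{"tx": 0, "ty": 0, "tz": -0.001, "twist": 0}, {"tx": 0, "ty": 0, "tz": 0, "twist": 0}, {"tx": 0, "ty": 0, "tz": 0, "twist": 0}, {"tx": 0, "ty": 0, "tz": 0, "twist": 0}, {"tx": 0, "ty": 0, "tz": 0, "twist": 0}, {"tx": 0, "ty": 0, "tz": 0, "twist": 0}], "gripper": -0.3}}

```text
clock: 15.15
position: [0.658, 0.128, -0.0058]
ee_rot: [3.138, 0.14, -0.0]
force: [-1.1, 0.0, 1.1]
width: 0.651
gripper_force: 0.0
```

Call:
{"method": "move_arm", "body": {"motion": [{"tx": 0, "ty": 0, "tz": -0.01, "twist": 0}, {"tx": 0, "ty": 0, "tz": -0.03, "twist": 0}, {"tx": 0, "ty": 0, "tz": -0.04, "twist": 0}, {"tx": 0, "ty": 0, "tz": -0.04, "twist": 0}, {"tx": 0, "ty": 0, "tz": -0.03, "twist": 0}, {"tx": 0, "ty": 0, "tz": 0, "twist": 0}, {"tx": 0, "ty": 0, "tz": 0, "twist": 0}]}}

```text
clock: 15.85
position: [0.6583, 0.1281, 0.1454]
ee_rot: [-3.138, -0.14, -0.003]
force: [0.4, 0.4, -0.1]
width: 0.648
gripper_force: 0.0
```

```bash
python3 - <<'E'
from h import *
arm.get_image('top')
for n,zz in (('continuity_tester',.028),('component_tester',.058),('battery_tester',.058),('multimeter',.034),('parts_box',.024)):
    for r in arm.regions_of('top',n)[:2]: print(n,round(r['conf'],2),np.round(np.array(r['point'])*[640,480]),r['region'].sum(),rect('top',r['region'],zz))
plan(.456,.0585,.15,-8)
E
```

```text
continuity_tester 0.94 [256. 153.] 757 [652.1 125.3  95.2  35.3   5. ]
continuity_tester 0.46 [328. 254.] 891 [446.1 -19.3  62.   55.8  82.2]
component_tester 0.9 [329. 256.] 838 [440.3 -19.1  59.2  52.3  82.2]
multimeter 0.72 [307. 263.] 1163 [446.2  18.5 163.8  70.5  80.7]
parts_box 0.64 [188. 153.] 1512 [655.9 267.5  98.   72.2  -6.8]
t 16.1 pos [0.6574 0.1279 0.1433] yaw -84.9 tilt [-0.002 -0.001 -1.   ] j7 -1.3 w 59.6 gf 0.0 F [-0.3  0.4  1. ]
  shift [-0.2068  0.0512 -0.0063] min rows 4.3 twist -0.854 or 1.146 min rows 9.0
```

Call:
{"method": "move_arm", "body": {"motion": [{"tx": -0.03, "ty": 0.007, "tz": 0, "twist": 0}, {"tx": -0.045, "ty": 0.011, "tz": 0, "twist": 0}, {"tx": -0.045, "ty": 0.011, "tz": 0, "twist": 0}, {"tx": -0.045, "ty": 0.011, "tz": 0, "twist": 0}, {"tx": -0.042, "ty": 0.011, "tz": 0, "twist": 0}], "gripper": -1}}

```text
clock: 16.65
position: [0.454, 0.058, 0.1436]
ee_rot: [3.138, 0.14, -0.002]
force: [-0.3, -0.4, 1.2]
width: 0.99
gripper_force: 0.0
```

Call:
{"method": "move_arm", "body": {"motion": [{"tx": 0, "ty": 0, "tz": 0, "twist": -0.085}, {"tx": 0, "ty": 0, "tz": 0, "twist": -0.085}, {"tx": 0, "ty": 0, "tz": 0, "twist": -0.085}, {"tx": 0, "ty": 0, "tz": 0, "twist": -0.085}, {"tx": 0, "ty": 0, "tz": 0, "twist": -0.085}, {"tx": 0, "ty": 0, "tz": 0, "twist": -0.085}, {"tx": 0, "ty": 0, "tz": 0, "twist": -0.085}, {"tx": 0, "ty": 0, "tz": 0, "twist": -0.085}, {"tx": 0, "ty": 0, "tz": 0, "twist": -0.085}, {"tx": 0, "ty": 0, "tz": 0, "twist": -0.085}, {"tx": 0, "ty": 0, "tz": 0, "twist": 0}, {"tx": 0, "ty": 0, "tz": 0, "twist": 0}]}}

```text
clock: 17.85
position: [0.4563, 0.0585, 0.1442]
ee_rot: [-2.382, -2.048, 0.0]
force: [0.2, -1.3, 0.3]
width: 0.997
gripper_force: 0.0
```

```bash
python3 - <<'E'
from h import *
plan(.455,.0585,.022,-8.5)
save('wrist','w5.png')
for n,zz in (('continuity_tester',.028),('component_tester',.058),('battery_tester',.058),('multimeter',.034)):
    for r in arm.regions_of('wrist',n)[:1]: print(n,round(r['conf'],2),np.round(np.array(r['point'])*[640,480]),r['region'].sum(),rect('wrist',r['region'],zz))
E
```

```text
t 17.9 pos [0.4563 0.0585 0.1442] yaw -8.6 tilt [-0. -0. -1.] j7 -0.16 w 91.8 gf 0.0 F [ 0.2 -1.3  0.3]
  shift [-0.0002 -0.0012  0.1222] min rows 2.4 twist -0.001 or 1.999 min rows 0.0
continuity_tester 0.93 [530. 127.] 3317 [650.2 126.7  97.3  35.    5.1]
component_tester 0.68 [321. 311.] 2286 [441.9 -14.5  67.7  49.   82.1]
battery_tester 0.76 [325. 241.] 5245 [456.3  58.8  61.3  49.4  81.5]
multimeter 0.55 [293. 238.] 4417 [448.3  21.1 164.1  67.3  80.6]
```

View pics/w5.png

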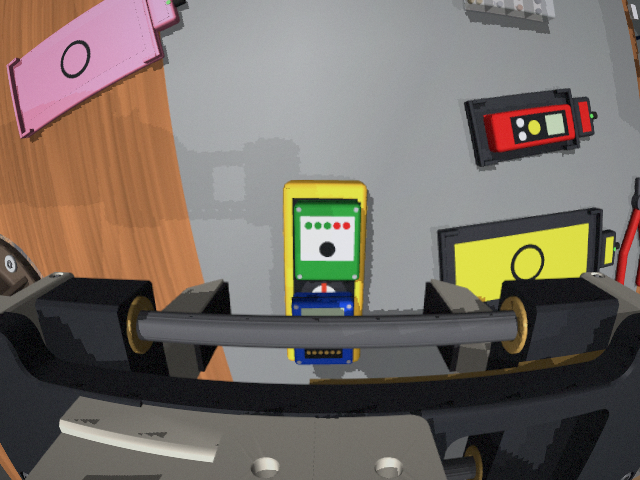

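Red lies in its cradle at (530,127). Green is centred at (325,241), measuring 61x49 mm. Going down to grip it.

Call:
{"method": "move_arm", "body": {"motion": [{"tx": 0, "ty": 0, "tz": 0.04, "twist": 0}, {"tx": 0, "ty": 0, "tz": 0.04, "twist": 0}, {"tx": 0, "ty": 0, "tz": 0.03, "twist": 0}, {"tx": 0, "ty": 0, "tz": 0.012, "twist": 0}, {"tx": 0, "ty": 0, "tz": 0, "twist": 0}, {"tx": 0, "ty": 0, "tz": 0, "twist": 0}]}}

```text
clock: 18.7
position: [0.4571, 0.0587, 0.0232]
ee_rot: [2.378, 2.052, 0.001]
force: [0.4, -0.2, 0.2]
width: 1.001
gripper_force: 0.0
```

Call:
{"method": "move_arm", "body": {"motion": [{"tx": 0, "ty": 0, "tz": 0, "twist": 0}, {"tx": 0, "ty": 0, "tz": 0, "twist": 0}, {"tx": 0, "ty": 0, "tz": 0, "twist": 0}, {"tx": 0, "ty": 0, "tz": 0, "twist": 0}, {"tx": 0, "ty": 0, "tz": 0, "twist": 0}, {"tx": 0, "ty": 0, "tz": 0, "twist": 0}, {"tx": 0, "ty": 0, "tz": 0, "twist": 0}, {"tx": 0, "ty": 0, "tz": 0, "twist": 0}], "gripper": 1, "squeeze": 15}}

```text
clock: 19.5
position: [0.4564, 0.0588, 0.0224]
ee_rot: [-2.378, -2.053, -0.0]
force: [-1.8, -0.0, 3.4]
width: 0.545
gripper_force: 15.0
```

```bash
python3 - <<'E'
from h import *
plan(.641,-.275,.12,84)
E
```

```text
t 19.5 pos [0.4564 0.0588 0.0224] yaw -8.4 tilt [ 0.  0. -1.] j7 0.03 w 50.1 gf 15.0 F [-1.8 -0.   3.4]
  shift [-0.3033  0.2312 -0.0976] min rows 7.9 twist 0.974 or -1.026 min rows 10.2
```

Call:
{"method": "move_arm", "body": {"motion": [{"tx": 0, "ty": 0, "tz": -0.01, "twist": 0}, {"tx": 0, "ty": 0, "tz": -0.03, "twist": 0}, {"tx": 0, "ty": 0, "tz": -0.035, "twist": 0}, {"tx": 0, "ty": 0, "tz": -0.025, "twist": 0}, {"tx": -0.03, "ty": 0.023, "tz": 0, "twist": 0}, {"tx": -0.038, "ty": 0.029, "tz": 0, "twist": 0}, {"tx": -0.038, "ty": 0.029, "tz": 0, "twist": 0}, {"tx": -0.038, "ty": 0.029, "tz": 0, "twist": 0}, {"tx": -0.038, "ty": 0.029, "tz": 0, "twist": 0}, {"tx": -0.038, "ty": 0.029, "tz": 0, "twist": 0}, {"tx": -0.038, "ty": 0.029, "tz": 0, "twist": 0}, {"tx": -0.038, "ty": 0.029, "tz": 0, "twist": 0}]}}

```text
clock: 20.7
position: [0.6372, -0.2687, 0.1227]
ee_rot: [-2.378, -2.053, 0.001]
force: [0.6, 0.6, -0.9]
width: 0.544
gripper_force: 15.0
```

Call:
{"method": "move_arm", "body": {"motion": [{"tx": 0, "ty": 0, "tz": 0, "twist": 0.06}, {"tx": 0, "ty": 0, "tz": 0, "twist": 0.085}, {"tx": 0, "ty": 0, "tz": 0, "twist": 0.085}, {"tx": 0, "ty": 0, "tz": 0, "twist": 0.085}, {"tx": 0, "ty": 0, "tz": 0, "twist": 0.085}, {"tx": 0, "ty": 0, "tz": 0, "twist": 0.085}, {"tx": 0, "ty": 0, "tz": 0, "twist": 0.085}, {"tx": 0, "ty": 0, "tz": 0, "twist": 0.085}, {"tx": 0, "ty": 0, "tz": 0, "twist": 0.085}, {"tx": 0, "ty": 0, "tz": 0, "twist": 0.085}, {"tx": 0, "ty": 0, "tz": 0, "twist": 0.085}, {"tx": 0, "ty": 0, "tz": 0, "twist": 0.06}]}}

```text
clock: 21.9
position: [0.6366, -0.2666, 0.1227]
ee_rot: [-3.137, 0.164, 0.001]
force: [-0.7, -0.0, -0.1]
width: 0.541
gripper_force: 15.0
```

```bash
python3 - <<'E'
from h import *
plan(.641,-.275,.007,84)
save('wrist','w6.png')
z=arm.observe()['position'][2]
for n,zz in (('battery_tester',z+.036),('green_cradle',.014)):
    for r in arm.regions_of('wrist',n)[:2]: print(n,round(r['conf'],2),np.round(np.array(r['point'])*[640,480]),r['region'].sum(),rect('wrist',r['region'],zz))
E
```

```text
t 21.9 pos [ 0.6366 -0.2666  0.1227] yaw -96.0 tilt [-0.001  0.    -1.   ] j7 -0.78 w 49.8 gf 15.0 F [-0.7 -0.  -0.1]
  shift [0.0053 0.0079 0.1157] min rows 2.3 twist 0.0 or -2.0 min rows 0.0
battery_tester 0.83 [326. 285.] 10853 [ 637.7 -267.2   63.5   49.4   -5.4]
green_cradle 0.89 [330. 196.] 7446 [ 674.8 -277.2   83.8   76.2   -5.6]
```

View pics/w6.png

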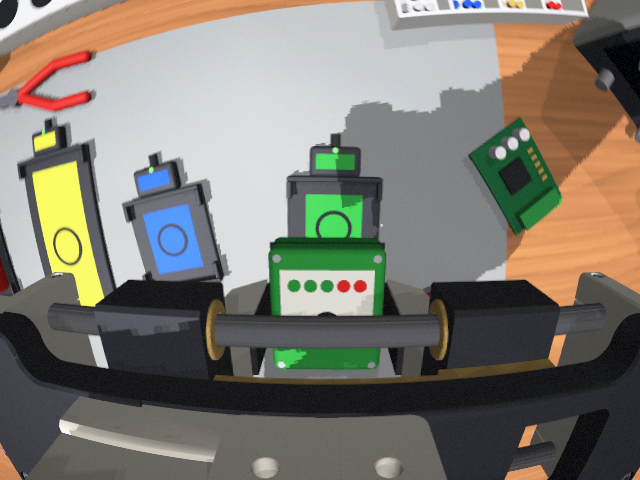

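Call:
{"method": "move_arm", "body": {"motion": [{"tx": 0.005, "ty": 0.007, "tz": 0.02, "twist": 0}, {"tx": 0, "ty": 0, "tz": 0.04, "twist": 0}, {"tx": 0, "ty": 0, "tz": 0.03, "twist": 0}, {"tx": 0, "ty": 0, "tz": 0.02, "twist": 0}, {"tx": 0, "ty": 0, "tz": 0.006, "twist": 0}, {"tx": 0, "ty": 0, "tz": 0.004, "twist": 0}, {"tx": 0, "ty": 0, "tz": 0.003, "twist": 0}, {"tx": 0, "ty": 0, "tz": 0.002, "twist": 0}, {"tx": 0, "ty": 0, "tz": 0.001, "twist": 0}, {"tx": 0, "ty": 0, "tz": 0, "twist": 0}, {"tx": 0, "ty": 0, "tz": 0, "twist": 0}]}}

```text
clock: 23.15
position: [0.6413, -0.2745, -0.0033]
ee_rot: [3.138, -0.155, 0.001]
force: [-1.5, -1.0, -1.0]
width: 0.544
gripper_force: 15.0
```

Call:
{"method": "move_arm", "body": {"motion": [{"tx": 0, "ty": 0, "tz": 0.001, "twist": 0}, {"tx": 0, "ty": 0, "tz": 0.001, "twist": 0}, {"tx": 0, "ty": 0, "tz": 0, "twist": 0}, {"tx": 0, "ty": 0, "tz": 0, "twist": 0}]}}

```text
clock: 23.55
position: [0.6412, -0.2745, -0.0054]
ee_rot: [-3.138, 0.156, -0.0]
force: [-1.5, 0.7, 2.8]
width: 0.54
gripper_force: 15.0
```

Call:
{"method": "move_arm", "body": {"motion": [{"tx": 0, "ty": 0, "tz": 0, "twist": 0}, {"tx": 0, "ty": 0, "tz": 0, "twist": 0}, {"tx": 0, "ty": 0, "tz": 0, "twist": 0}, {"tx": 0, "ty": 0, "tz": 0, "twist": 0}, {"tx": 0, "ty": 0, "tz": 0, "twist": 0}, {"tx": 0, "ty": 0, "tz": 0, "twist": 0}], "gripper": -0.6}}

```text
clock: 24.15
position: [0.6411, -0.2745, -0.0057]
ee_rot: [-3.138, 0.156, -0.0]
force: [-0.4, 0.6, 0.3]
width: 0.801
gripper_force: 0.0
```

Call:
{"method": "move_arm", "body": {"motion": [{"tx": 0, "ty": 0, "tz": -0.01, "twist": 0}, {"tx": 0, "ty": 0, "tz": -0.03, "twist": 0}, {"tx": 0, "ty": 0, "tz": -0.04, "twist": 0}, {"tx": 0, "ty": 0, "tz": -0.04, "twist": 0}, {"tx": 0, "ty": 0, "tz": -0.03, "twist": 0}, {"tx": 0, "ty": 0, "tz": 0, "twist": 0}]}}

```text
clock: 24.75
position: [0.6429, -0.2768, 0.1502]
ee_rot: [3.134, -0.156, 0.011]
force: [0.0, 0.5, -0.5]
width: 0.799
gripper_force: 0.0
```

```bash
python3 - <<'E'
from h import *
arm.get_image('top')
for n,zz in (('battery_tester',.03),('component_tester',.058),('multimeter',.034)):
    for r in arm.regions_of('top',n)[:2]: print(n,round(r['conf'],2),np.round(np.array(r['point'])*[640,480]),r['region'].sum(),rect('top',r['region'],zz))
plan(.442,-.0175,.15,-8)
E
```

```text
battery_tester 0.59 [130. 251.] 995 [446.1 366.2  89.8  50.   64.4]
battery_tester 0.55 [455. 160.] 838 [ 636.1 -271.3   67.5   55.4   -6.6]
t 24.9 pos [ 0.6407 -0.2739  0.1435] yaw -95.7 tilt [-0.001  0.001 -1.   ] j7 -0.79 w 73.3 gf 0.0 F [ 0.6  0.2 -0.3]
  shift [-0.2231 -0.2355 -0.006 ] min rows 6.5 twist -0.974 or 1.026 min rows 10.2
```

Call:
{"method": "move_arm", "body": {"motion": [{"tx": -0.023, "ty": -0.025, "tz": 0, "twist": 0}, {"tx": -0.033, "ty": -0.035, "tz": 0, "twist": 0}, {"tx": -0.033, "ty": -0.035, "tz": 0, "twist": 0}, {"tx": -0.033, "ty": -0.035, "tz": 0, "twist": 0}, {"tx": -0.033, "ty": -0.035, "tz": 0, "twist": 0}, {"tx": -0.033, "ty": -0.035, "tz": 0, "twist": 0}, {"tx": -0.033, "ty": -0.035, "tz": 0, "twist": 0}], "gripper": -1}}

```text
clock: 25.65
position: [0.4422, -0.0174, 0.1432]
ee_rot: [3.137, -0.155, -0.004]
force: [-0.2, 0.0, 0.2]
width: 1.001
gripper_force: 0.0
```

Call:
{"method": "move_arm", "body": {"motion": [{"tx": 0, "ty": 0, "tz": 0, "twist": -0.085}, {"tx": 0, "ty": 0, "tz": 0, "twist": -0.09}, {"tx": 0, "ty": 0, "tz": 0, "twist": -0.09}, {"tx": 0, "ty": 0, "tz": 0, "twist": -0.09}, {"tx": 0, "ty": 0, "tz": 0, "twist": -0.09}, {"tx": 0, "ty": 0, "tz": 0, "twist": -0.09}, {"tx": 0, "ty": 0, "tz": 0, "twist": -0.09}, {"tx": 0, "ty": 0, "tz": 0, "twist": -0.09}, {"tx": 0, "ty": 0, "tz": 0, "twist": -0.09}, {"tx": 0, "ty": 0, "tz": 0, "twist": -0.09}, {"tx": 0, "ty": 0, "tz": 0, "twist": -0.08}, {"tx": 0, "ty": 0, "tz": 0, "twist": 0}]}}

```text
clock: 26.85
position: [0.4437, -0.0188, 0.1437]
ee_rot: [-2.367, -2.064, 0.002]
force: [-0.7, 0.4, 1.1]
width: 1.001
gripper_force: 0.0
```

```bash
python3 - <<'E'
from h import *
plan(.442,-.0175,.022,-8)
save('wrist','w7.png')
for n,zz in (('component_tester',.058),('multimeter',.034)):
    for r in arm.regions_of('wrist',n)[:2]: print(n,round(r['conf'],2),np.round(np.array(r['point'])*[640,480]),r['region'].sum(),rect('wrist',r['region'],zz))
E
```

```text
t 26.9 pos [ 0.4437 -0.0188  0.1437] yaw -7.8 tilt [-0.001 -0.    -1.   ] j7 0.08 w 92.1 gf 0.0 F [-0.7  0.4  1.1]
  shift [ 0.0011 -0.0017  0.1217] min rows 2.4 twist 0.002 or -1.998 min rows 0.0
component_tester 0.83 [324. 237.] 5249 [441.5 -17.2  61.8  50.   81.9]
multimeter 0.86 [327. 151.] 11192 [448.4  18.8 162.5  67.8  80.4]
```

View pics/w7.png

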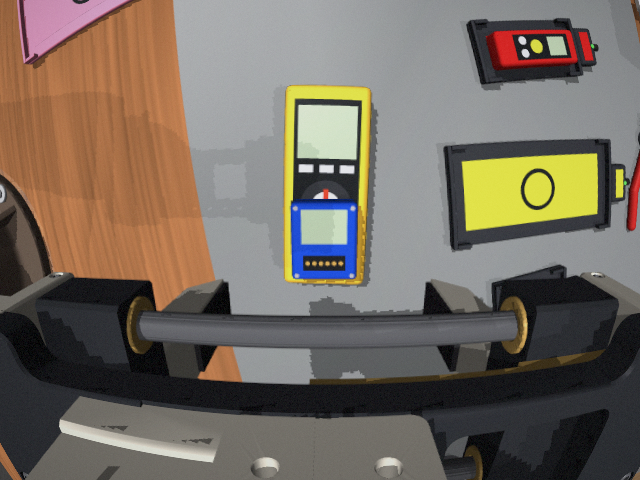

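Green is gone from the pile. Blue is centred at (324,237), measuring 62x50 mm. Going down to grip it.

Call:
{"method": "move_arm", "body": {"motion": [{"tx": 0.001, "ty": -0.002, "tz": 0.04, "twist": 0}, {"tx": 0, "ty": 0, "tz": 0.04, "twist": 0}, {"tx": 0, "ty": 0, "tz": 0.03, "twist": 0}, {"tx": 0, "ty": 0, "tz": 0.012, "twist": 0}, {"tx": 0, "ty": 0, "tz": 0, "twist": 0}, {"tx": 0, "ty": 0, "tz": 0, "twist": 0}]}}

```text
clock: 27.6
position: [0.4432, -0.0177, 0.0231]
ee_rot: [2.37, 2.061, 0.001]
force: [0.1, 0.1, -0.3]
width: 1.001
gripper_force: 0.0
```

Call:
{"method": "move_arm", "body": {"motion": [{"tx": 0, "ty": 0, "tz": 0, "twist": 0}, {"tx": 0, "ty": 0, "tz": 0, "twist": 0}, {"tx": 0, "ty": 0, "tz": 0, "twist": 0}, {"tx": 0, "ty": 0, "tz": 0, "twist": 0}, {"tx": 0, "ty": 0, "tz": 0, "twist": 0}, {"tx": 0, "ty": 0, "tz": 0, "twist": 0}, {"tx": 0, "ty": 0, "tz": 0, "twist": 0}, {"tx": 0, "ty": 0, "tz": 0, "twist": 0}], "gripper": 1, "squeeze": 15}}

```text
clock: 28.4
position: [0.4426, -0.0175, 0.0224]
ee_rot: [-2.37, -2.062, -0.0]
force: [-1.4, 1.2, 4.0]
width: 0.545
gripper_force: 15.0
```

```bash
python3 - <<'E'
from h import *
plan(.6455,-.1325,.12,94.8)
E
```

```text
t 28.4 pos [ 0.4426 -0.0175  0.0224] yaw -7.9 tilt [-0.  0. -1.] j7 0.32 w 50.1 gf 15.0 F [-1.4  1.2  4. ]
  shift [-0.0859  0.2168 -0.0976] min rows 5.1 twist 0.859 or -1.141 min rows 9.0
```

Call:
{"method": "move_arm", "body": {"motion": [{"tx": 0, "ty": 0, "tz": -0.01, "twist": 0}, {"tx": 0, "ty": 0, "tz": -0.03, "twist": 0}, {"tx": 0, "ty": 0, "tz": -0.035, "twist": 0}, {"tx": 0, "ty": 0, "tz": -0.025, "twist": 0}, {"tx": -0.011, "ty": 0.027, "tz": 0, "twist": 0}, {"tx": -0.015, "ty": 0.038, "tz": 0, "twist": 0}, {"tx": -0.015, "ty": 0.038, "tz": 0, "twist": 0}, {"tx": -0.015, "ty": 0.038, "tz": 0, "twist": 0}, {"tx": -0.015, "ty": 0.038, "tz": 0, "twist": 0}, {"tx": -0.015, "ty": 0.038, "tz": 0, "twist": 0}]}}

```text
clock: 29.4
position: [0.6466, -0.1335, 0.1226]
ee_rot: [-2.37, -2.062, 0.001]
force: [1.0, -0.3, 0.5]
width: 0.543
gripper_force: 15.0
```

Call:
{"method": "move_arm", "body": {"motion": [{"tx": 0, "ty": 0, "tz": 0, "twist": 0.06}, {"tx": 0, "ty": 0, "tz": 0, "twist": 0.085}, {"tx": 0, "ty": 0, "tz": 0, "twist": 0.085}, {"tx": 0, "ty": 0, "tz": 0, "twist": 0.085}, {"tx": 0, "ty": 0, "tz": 0, "twist": 0.085}, {"tx": 0, "ty": 0, "tz": 0, "twist": 0.085}, {"tx": 0, "ty": 0, "tz": 0, "twist": 0.085}, {"tx": 0, "ty": 0, "tz": 0, "twist": 0.085}, {"tx": 0, "ty": 0, "tz": 0, "twist": 0.085}, {"tx": 0, "ty": 0, "tz": 0, "twist": 0.085}, {"tx": 0, "ty": 0, "tz": 0, "twist": 0.035}, {"tx": 0, "ty": 0, "tz": 0, "twist": 0}]}}

```text
clock: 30.6
position: [0.6454, -0.1324, 0.1225]
ee_rot: [3.138, 0.127, -0.001]
force: [-0.6, 1.1, -1.1]
width: 0.542
gripper_force: 15.0
```

```bash
python3 - <<'E'
from h import *
plan(.6455,-.133,.0,94.8)
save('wrist','w8.png')
z=arm.observe()['position'][2]
for n,zz in (('component_tester',z+.036),('blue_cradle',.014)):
    for r in arm.regions_of('wrist',n)[:2]: print(n,round(r['conf'],2),np.round(np.array(r['point'])*[640,480]),r['region'].sum(),rect('wrist',r['region'],zz))
E
```

```text
t 30.6 pos [ 0.6454 -0.1324  0.1225] yaw -85.4 tilt [-0.001 -0.001 -1.   ] j7 -0.73 w 49.9 gf 15.0 F [-0.6  1.1 -1.1]
  shift [0.0002 0.0006 0.1225] min rows 2.5 twist -0.002 or 1.998 min rows 0.0
component_tester 0.68 [324. 284.] 10967 [ 646.7 -132.9   63.    49.3    4.7]
blue_cradle 0.88 [325. 203.] 6703 [ 681.5 -128.5   76.7   75.6    4.7]
```

View pics/w8.png

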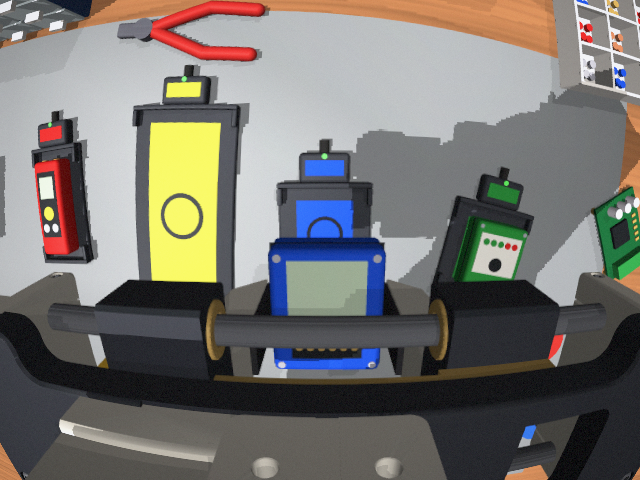

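Blue is lined up with its cradle at (325,203). Red at (55,205) and green at (490,250) both lie in theirs. Lowering blue.

Call:
{"method": "move_arm", "body": {"motion": [{"tx": 0, "ty": 0, "tz": 0.02, "twist": 0}, {"tx": 0, "ty": 0, "tz": 0.04, "twist": 0}, {"tx": 0, "ty": 0, "tz": 0.03, "twist": 0}, {"tx": 0, "ty": 0, "tz": 0.02, "twist": 0}, {"tx": 0, "ty": 0, "tz": 0.006, "twist": 0}, {"tx": 0, "ty": 0, "tz": 0.004, "twist": 0}, {"tx": 0, "ty": 0, "tz": 0.003, "twist": 0}, {"tx": 0, "ty": 0, "tz": 0.002, "twist": 0}, {"tx": 0, "ty": 0, "tz": 0.001, "twist": 0}, {"tx": 0, "ty": 0, "tz": 0, "twist": 0}, {"tx": 0, "ty": 0, "tz": 0, "twist": 0}]}}

```text
clock: 31.85
position: [0.6459, -0.1326, -0.0033]
ee_rot: [-3.139, -0.128, -0.001]
force: [0.3, 1.0, -0.9]
width: 0.545
gripper_force: 15.0
```

Call:
{"method": "move_arm", "body": {"motion": [{"tx": 0, "ty": 0, "tz": 0.001, "twist": 0}, {"tx": 0, "ty": 0, "tz": 0.001, "twist": 0}, {"tx": 0, "ty": 0, "tz": 0, "twist": 0}, {"tx": 0, "ty": 0, "tz": 0, "twist": 0}]}}

```text
clock: 32.25
position: [0.6458, -0.1327, -0.0054]
ee_rot: [-3.139, -0.128, -0.0]
force: [-0.6, -0.3, 1.5]
width: 0.541
gripper_force: 15.0
```

Call:
{"method": "move_arm", "body": {"motion": [{"tx": 0, "ty": 0, "tz": 0, "twist": 0}, {"tx": 0, "ty": 0, "tz": 0, "twist": 0}, {"tx": 0, "ty": 0, "tz": 0, "twist": 0}, {"tx": 0, "ty": 0, "tz": 0, "twist": 0}, {"tx": 0, "ty": 0, "tz": 0, "twist": 0}, {"tx": 0, "ty": 0, "tz": 0, "twist": 0}], "gripper": -0.6}}

```text
clock: 32.85
position: [0.6457, -0.1326, -0.0057]
ee_rot: [-3.139, -0.128, 0.0]
force: [0.7, -1.2, 0.4]
width: 0.8
gripper_force: 0.0
```

Call:
{"method": "move_arm", "body": {"motion": [{"tx": 0, "ty": 0, "tz": -0.01, "twist": 0}, {"tx": 0, "ty": 0, "tz": -0.03, "twist": 0}, {"tx": 0, "ty": 0, "tz": -0.04, "twist": 0}, {"tx": 0, "ty": 0, "tz": -0.04, "twist": 0}, {"tx": 0, "ty": 0, "tz": -0.03, "twist": 0}, {"tx": 0, "ty": 0, "tz": 0, "twist": 0}, {"tx": 0, "ty": 0, "tz": 0, "twist": 0}]}}

```text
clock: 33.55
position: [0.646, -0.1327, 0.1454]
ee_rot: [-3.139, -0.128, -0.003]
force: [-0.8, 0.4, -0.2]
width: 0.801
gripper_force: 0.0
```

```bash
python3 - <<'E'
from h import *
plan(.449,.02,.14,-9.5)
E
```

```text
t 33.5 pos [ 0.646  -0.1327  0.1454] yaw -85.3 tilt [ 0.002  0.    -1.   ] j7 -0.75 w 73.7 gf 0.0 F [-0.8  0.4 -0.2]
  shift [-0.1839 -0.1683  0.0051] min rows 5.0 twist -0.843 or 1.157 min rows 8.8
```

Call:
{"method": "move_arm", "body": {"motion": [{"tx": -0.021, "ty": -0.02, "tz": 0, "twist": 0}, {"tx": -0.033, "ty": -0.03, "tz": 0, "twist": 0}, {"tx": -0.033, "ty": -0.03, "tz": 0, "twist": 0}, {"tx": -0.033, "ty": -0.03, "tz": 0, "twist": 0}, {"tx": -0.033, "ty": -0.03, "tz": 0, "twist": 0}, {"tx": -0.031, "ty": -0.028, "tz": 0, "twist": 0}], "gripper": -1}}

```text
clock: 34.15
position: [0.4458, 0.0209, 0.143]
ee_rot: [3.138, 0.129, -0.005]
force: [1.7, 0.6, 1.2]
width: 0.999
gripper_force: 0.0
```

Call:
{"method": "move_arm", "body": {"motion": [{"tx": 0, "ty": 0, "tz": 0, "twist": -0.085}, {"tx": 0, "ty": 0, "tz": 0, "twist": -0.085}, {"tx": 0, "ty": 0, "tz": 0, "twist": -0.085}, {"tx": 0, "ty": 0, "tz": 0, "twist": -0.085}, {"tx": 0, "ty": 0, "tz": 0, "twist": -0.085}, {"tx": 0, "ty": 0, "tz": 0, "twist": -0.085}, {"tx": 0, "ty": 0, "tz": 0, "twist": -0.085}, {"tx": 0, "ty": 0, "tz": 0, "twist": -0.085}, {"tx": 0, "ty": 0, "tz": 0, "twist": -0.085}, {"tx": 0, "ty": 0, "tz": 0, "twist": -0.08}, {"tx": 0, "ty": 0, "tz": 0, "twist": 0}, {"tx": 0, "ty": 0, "tz": 0, "twist": 0}]}}

```text
clock: 35.35
position: [0.448, 0.0198, 0.1439]
ee_rot: [-2.397, -2.03, 0.001]
force: [0.7, 0.1, -0.3]
width: 1.0
gripper_force: 0.0
```

```bash
python3 - <<'E'
from h import *
plan(.4485,.02,-.005,-9.4)
arm.get_image('wrist')
for n,zz in (('multimeter',.034),('component_tester',.03)):
    for r in arm.regions_of('wrist',n)[:2]: print(n,round(r['conf'],2),np.round(np.array(r['point'])*[640,480]),r['region'].sum(),rect('wrist',r['region'],zz))
E
```

```text
t 35.4 pos [0.448  0.0198 0.1439] yaw -9.5 tilt [-0.001 -0.    -1.   ] j7 0.01 w 92.0 gf 0.0 F [ 0.7  0.1 -0.3]
  shift [0.0003 0.0006 0.1489] min rows 3.0 twist -0.001 or 1.999 min rows 0.0
multimeter 0.66 [325. 224.] 15012 [448.9  23.5 153.8  67.9  80.7]
```

Call:
{"method": "move_arm", "body": {"motion": [{"tx": 0, "ty": 0.001, "tz": 0.04, "twist": 0}, {"tx": 0, "ty": 0, "tz": 0.04, "twist": 0}, {"tx": 0, "ty": 0, "tz": 0.04, "twist": 0}, {"tx": 0, "ty": 0, "tz": 0.02, "twist": 0}, {"tx": 0, "ty": 0, "tz": 0.012, "twist": 0}, {"tx": 0, "ty": 0, "tz": 0, "twist": 0}, {"tx": 0, "ty": 0, "tz": 0, "twist": 0}]}}

```text
clock: 36.2
position: [0.4501, 0.0196, -0.0071]
ee_rot: [2.394, 2.033, 0.001]
force: [-0.7, 0.0, 0.7]
width: 1.002
gripper_force: 0.0
```

Call:
{"method": "move_arm", "body": {"motion": [{"tx": 0, "ty": 0, "tz": 0, "twist": 0}, {"tx": 0, "ty": 0, "tz": 0, "twist": 0}, {"tx": 0, "ty": 0, "tz": 0, "twist": 0}, {"tx": 0, "ty": 0, "tz": 0, "twist": 0}, {"tx": 0, "ty": 0, "tz": 0, "twist": 0}, {"tx": 0, "ty": 0, "tz": 0, "twist": 0}, {"tx": 0, "ty": 0, "tz": 0, "twist": 0}], "gripper": 1, "squeeze": 35}}

```text
clock: 36.9
position: [0.4496, 0.02, -0.0073]
ee_rot: [-2.393, -2.034, -0.001]
force: [-2.3, 1.3, 8.1]
width: 0.737
gripper_force: 35.0
```

```bash
python3 - <<'E'
from h import *
plan(.6526,-.0084,.10,89.6)
E
```

```text
t 36.9 pos [ 0.4496  0.02   -0.0073] yaw -9.3 tilt [ 0.     0.001 -1.   ] j7 0.32 w 67.8 gf 35.0 F [-2.3  1.3  8.1]
  shift [ 0.0048  0.2049 -0.1072] min rows 4.6 twist 0.901 or -1.099 min rows 9.4
```

Call:
{"method": "move_arm", "body": {"motion": [{"tx": 0, "ty": 0, "tz": -0.01, "twist": 0}, {"tx": 0, "ty": 0, "tz": -0.03, "twist": 0}, {"tx": 0, "ty": 0, "tz": -0.04, "twist": 0}, {"tx": 0, "ty": 0, "tz": -0.027, "twist": 0}, {"tx": 0, "ty": 0.025, "tz": 0, "twist": 0}, {"tx": 0.001, "ty": 0.04, "tz": 0, "twist": 0}, {"tx": 0.001, "ty": 0.04, "tz": 0, "twist": 0}, {"tx": 0.001, "ty": 0.04, "tz": 0, "twist": 0}, {"tx": 0.001, "ty": 0.035, "tz": 0, "twist": 0}, {"tx": 0.001, "ty": 0.025, "tz": 0, "twist": 0}, {"tx": 0, "ty": 0, "tz": 0, "twist": 0}]}}

```text
clock: 38.0
position: [0.6553, -0.0094, 0.0994]
ee_rot: [2.392, 2.033, -0.0]
force: [-0.3, -0.2, -2.7]
width: 0.737
gripper_force: 35.0
```

Call:
{"method": "move_arm", "body": {"motion": [{"tx": 0, "ty": 0, "tz": 0, "twist": 0.05}, {"tx": 0, "ty": 0, "tz": 0, "twist": 0.085}, {"tx": 0, "ty": 0, "tz": 0, "twist": 0.085}, {"tx": 0, "ty": 0, "tz": 0, "twist": 0.085}, {"tx": 0, "ty": 0, "tz": 0, "twist": 0.085}, {"tx": 0, "ty": 0, "tz": 0, "twist": 0.085}, {"tx": 0, "ty": 0, "tz": 0, "twist": 0.085}, {"tx": 0, "ty": 0, "tz": 0, "twist": 0.085}, {"tx": 0, "ty": 0, "tz": 0, "twist": 0.085}, {"tx": 0, "ty": 0, "tz": 0, "twist": 0.085}, {"tx": 0, "ty": 0, "tz": 0, "twist": 0.05}, {"tx": 0, "ty": 0, "tz": 0, "twist": 0.035}]}}

```text
clock: 39.2
position: [0.6515, -0.0079, 0.0995]
ee_rot: [-3.141, 0.013, 0.002]
force: [0.5, -0.2, -2.3]
width: 0.735
gripper_force: 35.0
```

```bash
python3 - <<'E'
from h import *
plan(.6526,-.0084,0,89.6)
save('wrist','w9.png')
z=arm.observe()['position'][2]
for n,zz in (('multimeter',z+.041),('yellow_cradle',.014)):
    for r in arm.regions_of('wrist',n)[:2]: print(n,round(r['conf'],2),np.round(np.array(r['point'])*[640,480]),r['region'].sum(),rect('wrist',r['region'],zz))
E
```

```text
t 39.2 pos [ 0.6515 -0.0079  0.0995] yaw -90.5 tilt [-0.001  0.    -1.   ] j7 -0.96 w 67.6 gf 35.0 F [ 0.5 -0.2 -2.3]
  shift [0.0012 0.0005 0.0995] min rows 2.0 twist -0.001 or 1.999 min rows 0.0
multimeter 0.63 [325. 231.] 36570 [ 6.754e+02 -8.700e+00  1.131e+02  6.640e+01 -4.000e-01]
multimeter 0.44 [156. 232.] 4321 [687.8  64.7  43.1  22.5   4.9]
yellow_cradle 0.57 [326. 104.] 2456 [760.2  -7.7  91.1  35.8  89.6]
yellow_cradle 0.49 [535. 473.] 132 [ 352.5 -267.8   28.5   18.2   -5.3]
```

View pics/w9.png

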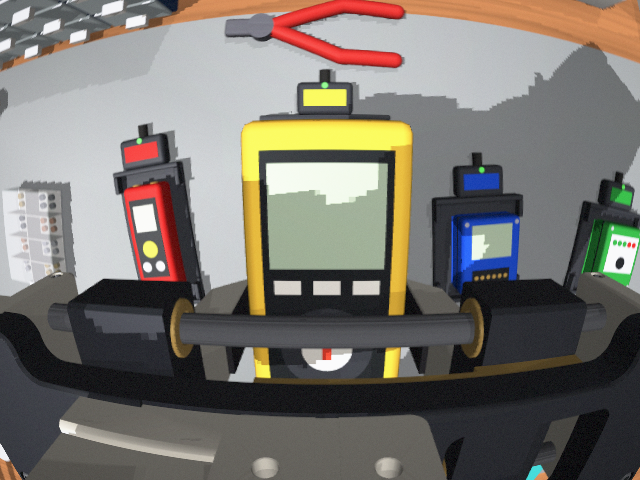

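The multimeter is square over the yellow cradle, and red, blue and green are all seated. Lowering.

Call:
{"method": "move_arm", "body": {"motion": [{"tx": 0.002, "ty": 0, "tz": 0.02, "twist": 0}, {"tx": 0, "ty": 0, "tz": 0.03, "twist": 0}, {"tx": 0, "ty": 0, "tz": 0.02, "twist": 0}, {"tx": 0, "ty": 0, "tz": 0.014, "twist": 0}, {"tx": 0, "ty": 0, "tz": 0.006, "twist": 0}, {"tx": 0, "ty": 0, "tz": 0.004, "twist": 0}, {"tx": 0, "ty": 0, "tz": 0.002, "twist": 0}, {"tx": 0, "ty": 0, "tz": 0.002, "twist": 0}, {"tx": 0, "ty": 0, "tz": 0.001, "twist": 0}, {"tx": 0, "ty": 0, "tz": 0, "twist": 0}, {"tx": 0, "ty": 0, "tz": 0, "twist": 0}]}}

```text
clock: 40.45
position: [0.6549, -0.0085, 0.0007]
ee_rot: [-3.141, 0.008, -0.001]
force: [-0.4, -0.1, -2.3]
width: 0.734
gripper_force: 35.0
```

Call:
{"method": "move_arm", "body": {"motion": [{"tx": 0, "ty": 0, "tz": 0.001, "twist": 0}, {"tx": 0, "ty": 0, "tz": 0.001, "twist": 0}, {"tx": 0, "ty": 0, "tz": 0, "twist": 0}, {"tx": 0, "ty": 0, "tz": 0, "twist": 0}]}}

```text
clock: 40.85
position: [0.6549, -0.0085, -0.0011]
ee_rot: [-3.141, 0.008, -0.001]
force: [-2.6, 1.6, 5.3]
width: 0.739
gripper_force: 35.0
```

Contact felt (+5 N). Releasing fully, lifting and checking.

Call:
{"method": "move_arm", "body": {"motion": [{"tx": 0, "ty": 0, "tz": 0, "twist": 0}, {"tx": 0, "ty": 0, "tz": 0, "twist": 0}, {"tx": 0, "ty": 0, "tz": 0, "twist": 0}, {"tx": 0, "ty": 0, "tz": 0, "twist": 0}, {"tx": 0, "ty": 0, "tz": 0, "twist": 0}, {"tx": 0, "ty": 0, "tz": 0, "twist": 0}], "gripper": -0.9}}

```text
clock: 41.45
position: [0.6547, -0.0085, -0.0017]
ee_rot: [-3.142, 0.008, -0.0]
force: [0.0, -0.1, 1.0]
width: 0.951
gripper_force: 0.0
```

Call:
{"method": "move_arm", "body": {"motion": [{"tx": 0, "ty": 0, "tz": -0.01, "twist": 0}, {"tx": 0, "ty": 0, "tz": -0.03, "twist": 0}, {"tx": 0, "ty": 0, "tz": -0.04, "twist": 0}, {"tx": 0, "ty": 0, "tz": -0.04, "twist": 0}, {"tx": 0, "ty": 0, "tz": -0.04, "twist": 0}, {"tx": -0.04, "ty": 0, "tz": 0, "twist": 0}, {"tx": -0.04, "ty": 0, "tz": 0, "twist": 0}, {"tx": -0.04, "ty": 0, "tz": 0, "twist": 0}, {"tx": -0.04, "ty": 0, "tz": 0, "twist": 0}, {"tx": -0.04, "ty": 0, "tz": 0, "twist": 0}, {"tx": 0, "ty": 0, "tz": 0, "twist": 0}]}}

```text
clock: 42.55
position: [0.4492, -0.0073, 0.158]
ee_rot: [-3.136, 0.011, 0.006]
force: [0.5, 0.8, 0.6]
width: 0.949
gripper_force: 0.0
```

```bash
python3 - <<'E'
from h import *
im=arm.get_image('top')
for n,zz in (('parts_box',.024),('bottle',0)):
    for r in arm.regions_of('top',n)[:1]: print(n,round(r['conf'],2),rect('top',r['region'],zz))
cv2.imwrite('pics/t9.png',cv2.resize(im[80:300,90:500],(0,0),fx=1.9,fy=1.9,interpolation=cv2.INTER_CUBIC)[:,:,::-1])
E
```

```text
parts_box 0.93 [656.1 266.8  97.   70.9  -6.6]
```

View pics/t9.png

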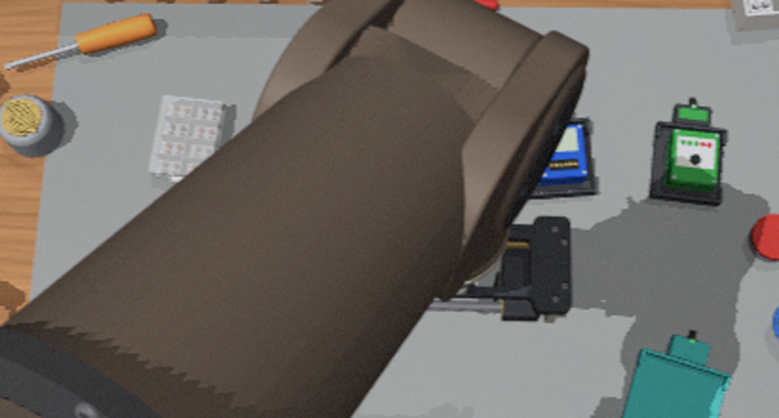

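Green and blue sit in their cradles and the parts box hasn't moved. The arm hides the rest, so I'll check the others by numbers from the wrist and scene cameras.

```bash
python3 - <<'E'
from h import *
arm.get_image('wrist')
for n,zz in (('multimeter',.04),('continuity_tester',.028),('component_tester',.03),('battery_tester',.03)):
    for r in arm.regions_of('wrist',n)[:1]: print(n,round(r['conf'],2),rect('wrist',r['region'],zz))
arm.get_image('scene')
for n,P in dict(bottle=(.442,.355,.049),multimeter=(.654,-.0085,.04),continuity_tester=(.658,.128,.028)).items():
    print(n,proj(P,'scene'),[(round(a['conf'],2),np.round(np.array(a['point'])*[640,480],1).tolist()) for a in arm.look_for('scene',n)[:2]])
for r in arm.regions_of('scene','bottle')[:1]:
    ys,xs=np.nonzero(r['region']);print('bottle px box',xs.min(),xs.max(),ys.min(),ys.max())
E
```

```text
multimeter 0.97 [ 6.108e+02 -1.040e+01  8.570e+01  6.800e+01  3.000e-01]
continuity_tester 0.9 [640.3 120.9  70.7  38.8   3.7]
component_tester 0.87 [ 638.5 -131.1   59.4   57.6    5. ]
bottle [411.9 202.3] [(0.61, [411.6, 204.7])]
multimeter [379.4 309. ] []
continuity_tester [420.9 285.1] [(0.97, [421.3, 289.5])]
bottle px box 401 420 185 220
```

```bash
python3 -c "
from cell import arm
print(arm.sign_off())"
```

```text
the job is handed in; nothing more can be done
None
```

The job is handed in at about 43 s of the 122 s allowed: red, green, blue and then the yellow multimeter were each set down in the cradle of their own colour. The parts box and bottle still show where they stood. The multimeter's final position was confirmed by camera measurement and set-down contact only, because the arm hid it in the last picture.

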